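# Shoot the drawer's safety bolt

### The job

Bolt the half-open drawer so that it cannot roll shut: press the long spring safety catch down with one fingertip and, keeping it held down, push the bolt's upright thumb tab with the other fingertip until the bolt is fully home in its keeper on the drawer's rim. Then let the catch spring all the way back up behind the bolt and move clear. Do not grasp or lift anything, and leave the four parts lying in the drawer where they are.

Things in the scene. Friction and masses are not known exactly. Their poses are not given: they have to be found in the camera images.
- bolt_plate: Grey steel plate, 106 x 144 x 10 mm, fixed on the teak ledge right of the drawer. Origin on its underside, z up. The bolt slides along its +y, to the drawer; catch at x = -30 mm (robot's side), bolt at x = +30, both parallel to y. Plate covers x -53 to 53, y -75 to 69 mm. Steel guides over the bolt at y = -66 and 58 and its keeper, a staple at y = 80 on the drawer's rim, reach z = 28 mm.
- catch_pad (a point): Centre of the flat top of the spring safety catch: a dark steel key 28 mm wide (plate x) and 106 mm long (along plate y, the bolt's direction; y -68 to 38 mm), on short springs; its top is 44 mm above the plate's origin when up. It may be pressed anywhere, goes straight down, and a fingertip may slide along it. Axes as the plate's.
- catch (a joint): How far the catch is pressed, m: 0 = up (as it starts), 0.012 = fully down on its stop, its top then 32 mm above the plate's origin. Springs back when let go; takes about 2 N at first, 7 N fully down. Its pawl blocks the bolt unless pressed by more than 0.008.
- bolt_tab (a point): Centre of the push face (looking to plate -y) of the bolt's upright steel thumb tab, 26 mm wide (plate x), 10 mm thick (y), top 64 mm and this point 43 mm above the plate's origin; plate x = 30 mm, y = -25 mm plus the bolt's joint value, 60 mm across from the catch's middle line. It stands on a flat bar 24 mm wide, top 22 mm above the plate's origin. Moves with the bolt; axes as the plate's.
- bolt (a joint): How far the bolt has slid along plate +y, m: starts withdrawn, between 0 and 0.008; 0.044 = fully home on its stop. Stays where it is left (friction about 2 N). With the catch up it is blocked at 0.010; past 0.038 the catch can spring up behind it and lock it.
- coil_mid (a point): Centre of a loose brass wavemeter coil standing in the drawer, 50 mm across, 46 mm high. Leave alone.
- puller_mid (a point): Centre of a loose black rubber valve puller (suction cup with a stub grip) standing in the drawer, 42 mm across, 54 mm high. Leave alone.
- relay_base_mid (a point): Centre of a loose olive green bakelite relay base lying in the drawer, 50 x 66 x 26 mm. Leave alone.
- bus_link_mid (a point): Centre of a loose flat copper bus link lying in the drawer, 22 x 85 x 6 mm. Leave alone.
- desk: Low teak control desk, fixed. Origin on the work surface, at the right end (-y) of the drawer's front board. The drawer, 235 mm deep and 300 mm wide, stands out from the desk over y 0 to 300 mm, floor 35 mm and rims 70 mm high; the flat ledge with the bolt plate, 70 mm high, covers y -160 to 0. Behind both, from x = 230 mm, the desk top with its meters is up to 127 mm high.

How it is judged:
On the way, in this order (a step that is already met when the one before it is completed fails the run):
1. the catch is pressed down while the bolt is still withdrawn (value of joint catch above 0.008 m and value of joint bolt below 0.014 m), for 0.05 s.
2. the bolt is under way with both fingertips at work, one holding the catch down and the other on the bolt (value of joint catch above 0.007 m and value of joint bolt between 0.018 and 0.038 m and contact force between the fingers and catch above 0.3 N and contact force between the fingers and bolt above 0.3 N).
3. the bolt is home with the catch still held down by a finger (value of joint catch above 0.006 m and value of joint bolt above 0.04 m and contact force between the fingers and catch above 0.3 N), for 0.05 s.
At the end, for the whole second after the job is handed in: The bolt is within 4 mm of its home stop, the catch is up (within 2 mm) behind it, and the four parts in the drawer are within 20 mm of where they were (value of joint bolt above 0.04 m and value of joint catch below 0.002 m and distance of each of coil_mid, puller_mid, relay_base_mid, bus_link_mid from where it was at the start of the episode below 0.02 m); the robot touches nothing.
It fails at once if a part in the drawer is lifted, carried or knocked away (moved more than 20 mm) (distance of any of coil_mid, puller_mid, relay_base_mid, bus_link_mid from where it was at the start of the episode above 0.02 m).
It also fails if it takes over 32 s, if anything falls off the work surface, if the arm or the gripper's body presses on something with over 40 N, if the wrist force passes 120 N, or if a joint passes its speed limit or range.

### The arm

A 6-joint arm with a two-finger parallel gripper is mounted at the origin on the work surface. World frame = base frame: x ahead of the robot, y to its left, z up, the work surface at z = 0. Lengths are in m, angles in rad, forces in N, time in s.
With the tool pointing down it reaches from about 0.25 to 0.775 m from the base axis. Payload 4 kg.
Tool frame: the origin (TCP) lies midway between the tips of the shut fingers; the grasp point (between the pads) lies 19 mm behind it; z points along the fingers, y is the direction in which the jaws open and shut (so a half turn about z gives the same grasp; the last joint's range is limited). The gripper opens to 94 mm and grips with 3 to 60 N. Pads are 16 mm wide; open, the fingers measure 119 mm over their backs; the gripper's body (75 mm by 177 mm) begins 78 mm behind the grasp point.
Start: joints at [-1.228, 0.087, 1.371, -0, 1.684, -0.103], TCP at [0.237, -0.496, 0.206] pointing down, gripper open.
Joint ranges: [-3.1, 3.1], [-0.76, 2.03], [0.27, 2.55], [-1.08, 4.22], [0.17, 2.65], [-2.57, 2.57]. Speed limits (rad/s): [2.79, 2.79, 3.14, 3.14, 3.14, 3.14].

### API

Orientations are given as a unit quaternion [w, x, y, z].
In Python, from plant import arm gives the robot as it stands.
- The arm moves only by the shell command python3 -m inch 'ROWS' [FORCE]. ROWS is JSON, a list that holds one entry, the list of rows, each a list of 7 numbers: the turn, a rotation vector about the tool's x, y, z in degrees, then the shift along the tool's x, y, z in cm, then the opening, from 0 (shut) to 1 (fully open). In form: [[[ax, ay, az, x, y, z, hand], ...]]. A call has 1 to 8 rows; each row shifts and turns the commanded pose from where the row before left it, along the tool's axes as they then stand; what a row does not reach is not made up. A row lasts 1/10 s, in which the tool goes at most 50 mm and 8.59 degrees, less where a joint would pass 70% of its speed; a pose out of reach is approached as far as the arm can. A call with a gripper value outside its range is refused whole. The fingers move at their own pace and stop on an object; FORCE is the grip in N (left out, the last holds). Time passes only in rows, so rows that do not move let the fingers close. It gives the time, the measured TCP pose, the force and the opening at its end, in the units of the state.
- arm.get_obs(): the state, without advancing time (a new reading comes with each control period).
- arm.read_camera(name): name is "scene" or "top" or "wrist"; returns the picture (480x640x3 uint8, red, green, blue); there is no depth.
- arm.camera_info(name): a dict with "K" (3x3 intrinsics, pixels), "R" (3x3) and "t" (3): a world point X has camera coordinates R X + t. Camera axes: x right, y down, z forward; pixel columns grow to the right and rows downward; lengths in m; the calibration is good to about 2 mm. A picture is of the moment at which its call begins: read the wrist's pose just before it. camera_info takes no time and is no camera call; for the wrist camera it gives the pose at the moment of the call.
- arm.hand_in(): hands the job in, once; it reports no verdict.
The state is a dict: "time": time; "joint_pos": joint angles; "dq": joint speeds; "joint_efforts": joint torques, N m; "tcp_pos": TCP position; "tcp_rot": TCP orientation; "ft_force": force on the tool from outside, world axes, zero at the start; "ft_torque": the same for the moment, N m; "grip_width": opening from 0.0 (shut) to 1.0 (fully open).
Only numpy, scipy, OpenCV 4.12 (cv2) and the standard library are available. Lean on these libraries where they do the work, as an engineer would, in place of code of your own. Each camera call takes 0.05 s, during which the arm holds its last target. There are 200 camera calls.

## Working session

There is one attempt and no reset: what is moved stays moved. The work goes in short steps, Python scripts to look and compute and a shell command to move; the robot and the scene stay as the last step left them, time stands still between calls to the robot, and variables do not carry over. Pictures are saved under pics/ and viewed, about 8 in all and at most 12, crops included, and the job is handed in when it is done.

```bash
mkdir -p pics
python3 - <<'E'
from plant import arm
import cv2
for n in ["scene","top"]:
    im=arm.read_camera(n); cv2.imwrite(f"pics/{n}0.png",im[:,:,::-1])
    c=arm.camera_info(n); print(n,c["K"].tolist(),c["R"].round(4).tolist(),c["t"].round(4).tolist())
o=arm.get_obs(); print(o)
E
```

```text
scene [[449.4961917121263, 0.0, 317.8486802236641], [0.0, 449.4961917121263, 240.92702668610616], [0.0, 0.0, 1.0]] [[0.2786, 0.9604, -0.0055], [0.7912, -0.2327, -0.5656], [-0.5445, 0.1532, -0.8247]] [-0.2574, -0.3613, 1.0476]
top [[517.3685026626848, 0.0, 328.5795591172297], [0.0, 517.3685026626848, 238.1145969057317], [0.0, 0.0, 1.0]] [[0.0035, -1.0, 0.0016], [-0.9723, -0.0037, -0.2338], [0.2338, -0.0007, -0.9723]] [0.1155, 0.5491, 0.7097]
{'time': 0.1, 'joint_pos': array([-1.22810707e+00,  8.78939150e-02,  1.37208311e+00,  1.64521681e-05,
        1.68361202e+00, -1.03084347e-01]), 'dq': array([-0.00056189, -0.0003961 , -0.00234698, -0.00103897, -0.00075954,
       -0.00143473]), 'joint_efforts': array([ 2.64142145e-03, -3.41249514e+01, -3.03302658e+01,  7.20159989e-02,
        3.04729852e-02, -8.42828945e-05]), 'tcp_pos': array([ 0.2369783 , -0.4957822 ,  0.20442438]), 'tcp_rot': array([-9.92014778e-04,  9.75262709e-01,  2.21046717e-01, -1.11183943e-04]), 'ft_force': array([ 0.20768655,  0.26170591, -0.05156323]), 'ft_torque': array([ 0.01873684, -0.04256024,  0.00559858]), 'grip_width': 0.9994860398612726}
```

View pics/top0.png

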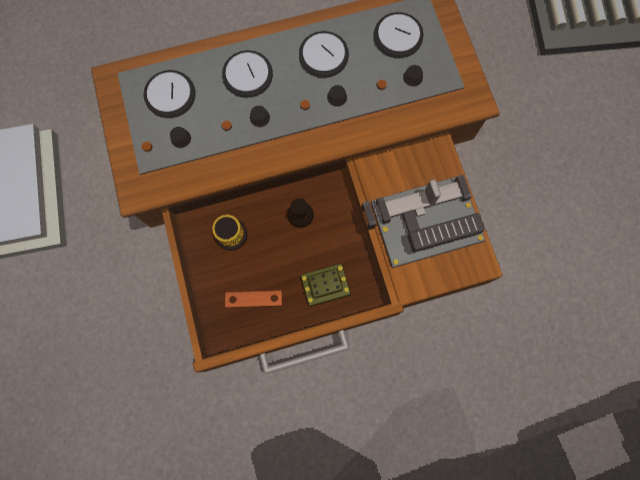

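View pics/scene0.png

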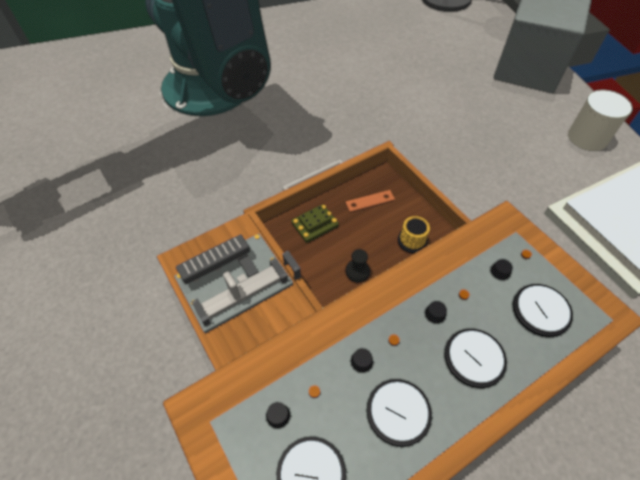

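The top view shows the drawer with its four parts. The plate is at about (430,222), the catch at about (447,232) and the bolt tab at about (433,188). I'll enlarge both views around the plate.

Run:
```python
import cv2,numpy as np
a=cv2.imread("pics/top0.png")[165:275,350:500]; b=cv2.imread("pics/scene0.png")[225:335,155:305]
z=lambda i:cv2.resize(i,None,fx=5,fy=5,interpolation=cv2.INTER_CUBIC)
cv2.imwrite("pics/c1.png",z(a));
```

```text
(no output)
```

View pics/c1.png

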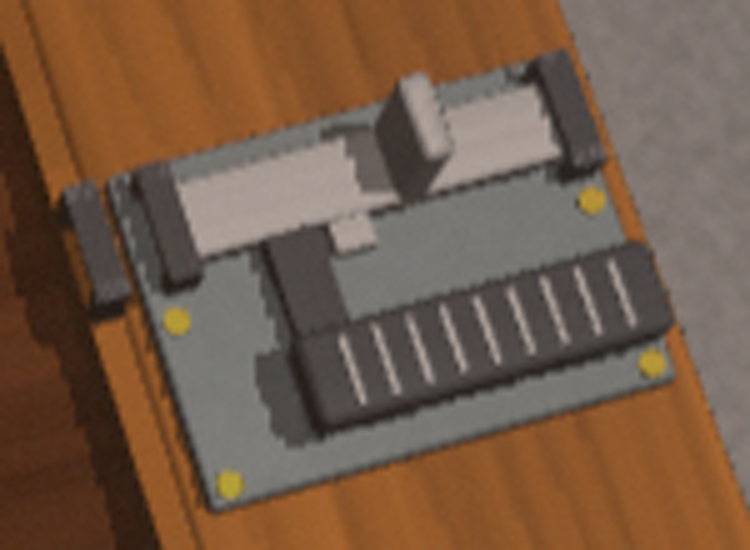

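The crop shows the plate corners, the catch's top with white ribs, and the tab's top at about (425,115) in crop pixels. The tab's push face looks to the right. I'll fit the plate pose to these points.

```bash
cat > h.py <<'E'
import numpy as np,cv2
from plant import arm
from scipy.optimize import least_squares
from scipy.spatial.transform import Rotation as Ro
def proj(c,X):
    q=X@c["R"].T+c["t"]; p=q@c["K"].T; return p[:,:2]/p[:,2:]
def w(p,P):
    P=np.atleast_2d(P); c,s=np.cos(p[2]),np.sin(p[2])
    return np.c_[p[0]+c*P[:,0]-s*P[:,1],p[1]+s*P[:,0]+c*P[:,1],.07+P[:,2]]
E
python3 - <<'E'
from h import *
c=arm.camera_info("top")
D=[(-53,69,10,212,508),(-53,-75,10,673,378),(53,69,10,110,183),(-16,-68,44,640,243),(-44,-68,44,672,322),(-16,38,44,296,333),(-44,38,44,325,412)]
D=np.array(D,float);P=D[:,:3]/1e3;px=D[:,3:]/5+[350,165]
f=lambda p:(proj(c,w(p,P))-px).ravel()
r=least_squares(f,[.5,-.2,.2],loss="soft_l1");print(r.x,np.degrees(r.x[2]),f(r.x).round(1))
p=r.x
g=lambda b:(proj(c,w(p,np.array([[.017,-.025+b[0],.064],[.043,-.025+b[0],.064],[.017,-.015+b[0],.064],[.043,-.015+b[0],.064]])))).round(1)
b=least_squares(lambda b:(g(b).mean(0)-np.array([425,115])/5-[350,165]),[.004],diff_step=.1);print(b.x,b.fun)
print("tab px crop",((g([0.004])-[350,165])*5))
print("pad,tab",w(p,[[-.03,-.015,.044],[.03,-.025,.043]]))
o=arm.get_obs();print(o["tcp_pos"],Ro.from_quat(np.roll(o["tcp_rot"],-1)).as_matrix().round(3))
E
```

```text
[ 0.57265619 -0.0261654   0.28302135] 16.21592892689797 [-0.3  0.3  1.1 -0.3 -1.4 -1.8  1.2 -1.9  1.6  0.7 -1.1  0.  -0.7  3. ]
[0.00691042] [-0.1   -0.375]
tab px crop [[466.5 148. ]
 [436.5  63. ]
 [432.5 157.5]
 [402.5  72.5]]
pad,tab [[ 0.54803858 -0.04894638  0.114     ]
 [ 0.60844413 -0.04179306  0.113     ]]
[ 0.2369783  -0.4957822   0.20442438] [[ 0.902  0.431 -0.001]
 [ 0.431 -0.902  0.002]
 [ 0.    -0.002 -1.   ]]
```

```bash
python3 -m inch '[[[0,0,0,4.15,-1.95,0,0.5],[0,0,0,4.15,-1.95,0,0.5],[0,0,0,4.15,-1.95,0,0.5],[0,0,0,4.15,-1.95,0,0.5],[0,0,0,4.15,-1.95,0,0.5],[0,0,0,4.15,-1.95,0,0.5],[0,0,0,4.15,-1.95,0,0.5],[0,0,0,4.15,-1.95,0,0.5]]]' && python3 -m inch '[[[0,0,0,4.15,-1.95,0,0.5],[0,0,0,4.15,-1.95,0,0.5],[0,0,0,4.15,-1.95,0,0.5],[0,0,0,4.15,-1.95,0,0.5],[0,0,-8,0,0,0,0.5],[0,0,-8,0,0,0,0.5],[0,0,-8,0,0,0,0.5],[0,0,-8,0,0,0,0.5]]]' && python3 -m inch '[[[0,0,-8,0,0,0,0.5],[0,0,-8,0,0,0,0.5],[0,0,-8,0,0,0,0.5],[0,0,-8,0,0,0,0.5],[0,0,-8,0,0,0,0.5],[0,0,-0.7,0,0,0,0.5],[0,0,0,0,0,0,0.5],[0,0,0,0,0,0,0.5]]]'
python3 - <<'E'
from h import *
o=arm.get_obs(); c=arm.camera_info("wrist"); cv2.imwrite("pics/w1.png",arm.read_camera("wrist")[:,:,::-1])
print(o["tcp_pos"],o["joint_pos"],Ro.from_quat(np.roll(o["tcp_rot"],-1)).as_matrix().round(3),o["grip_width"])
np.save("w1.npy",c,allow_pickle=True)
p=[.57266,-.02617,.28302]
P=np.array([(-53,69,10),(-53,-75,10),(53,69,10),(53,-75,10),(-16,-68,44),(-44,-68,44),(-16,38,44),(-44,38,44)])/1e3
print(proj(c,w(p,P)).round(0).tolist())
E
```

```text
time: 0.9
tcp_pos: [0.4701, -0.2106, 0.205]
tcp_rot: [-0.0, 0.975, 0.221, -0.0]
ft_force: [-0.2, -0.2, 0.6]
grip_width: 0.504
time: 1.7
tcp_pos: [0.5854, -0.07, 0.2046]
tcp_rot: [-0.0, 0.875, 0.484, -0.001]
ft_force: [-0.3, 0.3, 0.7]
grip_width: 0.497
time: 2.5
tcp_pos: [0.5855, -0.0703, 0.2052]
tcp_rot: [-0.0, 0.655, 0.755, -0.0]
ft_force: [0.5, 0.2, 0.3]
grip_width: 0.499
[ 0.58547206 -0.07034417  0.20519186] [-2.15683753e-01  1.76344971e-01  1.27182736e+00 -4.10440131e-05
  1.69391070e+00 -3.57681869e-01] [[-0.142  0.99  -0.   ]
 [ 0.99   0.142  0.   ]
 [ 0.    -0.    -1.   ]] 0.4987479280225803
[[231.0, 100.0], [262.0, 265.0], [359.0, 80.0], [377.0, 249.0], [299.0, 264.0], [265.0, 269.0], [277.0, 130.0], [240.0, 135.0]]
```

View pics/w1.png

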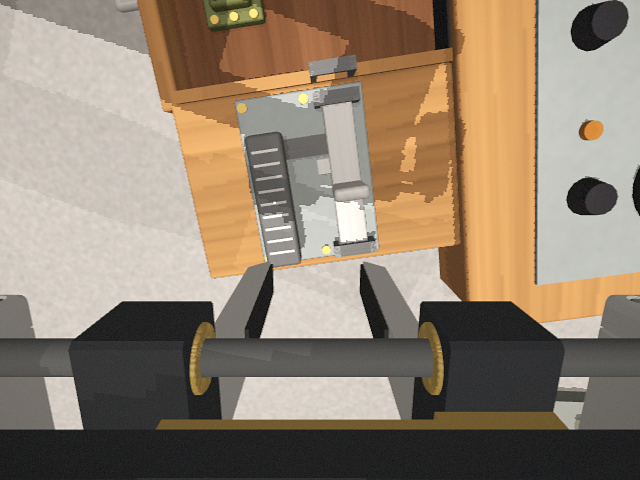

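The wrist view shows plate corners at (237,101), (361,83), (379,248), the catch top at (246,137)–(283,133) down to (300,262), and the tab top at (351,191). I turned one row too few, so 8° is still missing. I'll refit with both views.

Run:
```python
from h import *
c=arm.camera_info("wrist")
D=np.array([(-53,69,10,237,101),(53,69,10,361,83),(53,-75,10,379,248),(-16,-68,44,300,262),(-44,-68,44,270,266),(-16,38,44,283,132),(-44,38,44,246,137)],float);P=D[:,:3]/1e3;px=D[:,3:]
f=lambda p:(proj(c,w(p,P))-px).ravel()
r=least_squares(f,[.57,-.03,.28],loss="soft_l1");p=r.x;print(p,np.degrees(p[2]),f(p).round(1).tolist())
for b in (0,.004,.008): print(b,proj(c,w(p,[[.017,-.025+b,.064],[.043,-.025+b,.064],[.017,-.015+b,.064],[.043,-.015+b,.064]])).round(0).tolist())
o=arm.get_obs();R=Ro.from_quat(np.roll(o["tcp_rot"],-1)).as_matrix()
t=w(p,[0,-.045,.06])[0];print("tgt",t,"tool shift cm",R.T@(t-o["tcp_pos"])*100)
for q in [(.57266,-.02617,.28302),p]: print(w(q,[[-.03,-.015,.044],[.03,-.025,.043]]))
```

```text
[ 0.57660645 -0.02678751  0.27360386] 15.676346448684665 [-1.1, -0.6, 3.5, -0.9, 1.2, 2.9, 2.5, 3.3, -1.3, 3.6, -0.5, -0.7, -0.6, -0.6]
0 [[338.0, 213.0], [374.0, 208.0], [336.0, 200.0], [372.0, 195.0]]
0.004 [[337.0, 208.0], [373.0, 203.0], [336.0, 194.0], [372.0, 189.0]]
0.008 [[337.0, 202.0], [373.0, 198.0], [335.0, 189.0], [371.0, 184.0]]
tgt [ 0.58876558 -0.07011366  0.13      ] tool shift cm [-0.02023768  0.32800749  7.53164451]
[[ 0.54804236 -0.04895095  0.114     ]
 [ 0.60844791 -0.04179771  0.113     ]]
[[ 0.55177539 -0.04933565  0.114     ]
 [ 0.61224562 -0.04275151  0.113     ]]
```

```bash
python3 -m inch '[[[0,0,-7.7,0.0,0.1,0,0.505],[0,0,0,0,0,2.5,0.505],[0,0,0,0,0,2.5,0.505],[0,0,0,0,0,2.5,0.505],[0,0,0,0,0,0,0.505],[0,0,0,0,0,0,0.505]]]'
python3 - <<'E'
from h import *
o=arm.get_obs(); c=arm.camera_info("wrist"); 
a=arm.read_camera("wrist")[80:380,180:480,::-1];b=arm.read_camera("scene")[215:335,140:260,::-1]
z=lambda i:cv2.resize(i,(400,400),interpolation=cv2.INTER_CUBIC)
cv2.imwrite("pics/d.png",np.hstack([z(a),z(b)]))
print(o["tcp_pos"],Ro.from_quat(np.roll(o["tcp_rot"],-1)).as_euler("xyz",True),o["ft_force"])
p=[.5745,-.0265,.278]
print(proj(c,w(p,[[.017,-.025,.064],[.043,-.025,.064],[-.03,-.045,.044],[-.053,.069,.01],[.053,.069,.01]])))
E
```

```text
time: 3.15
tcp_pos: [0.5865, -0.0703, 0.1305]
tcp_rot: [-0.0, 0.602, 0.798, -0.0]
ft_force: [-0.7, 0.7, 0.9]
grip_width: 0.505
[ 0.58645166 -0.07025129  0.13054304] [-1.79961615e+02 -1.37942091e-02  1.05909990e+02] [-0.68170946  0.72731516  0.85392865]
[[347.1698516  241.63322459]
 [397.02466371 241.57344664]
 [263.987351   265.59328831]
 [227.32084999  69.1368897 ]
 [401.82655787  68.94756701]]
```

View pics/d.png

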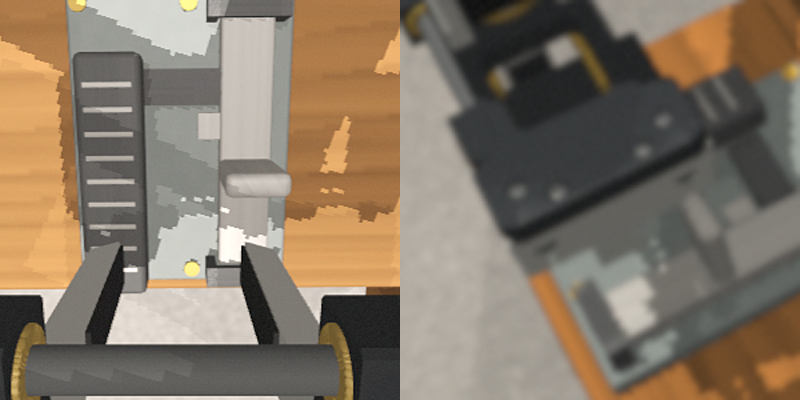

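Alignment is good: the left tip is over the catch, the right tip is in line behind the tab, and the predicted tab edges match within 1 px. Next I'll press down.

```bash
python3 -m inch '[[[0,0,0,0,0,1.0,0.505],[0,0,0,0,0,0.6,0.505],[0,0,0,0,0,0.6,0.505],[0,0,0,0,0,0.4,0.505],[0,0,0,0,0,0.3,0.505],[0,0,0,0,0,0,0.505],[0,0,0,0,0,0,0.505]]]'
```

```text
time: 3.95
tcp_pos: [0.587, -0.0704, 0.1031]
tcp_rot: [0.001, 0.602, 0.798, 0.0]
ft_force: [-1.3, 0.1, 6.7]
grip_width: 0.506
```

```bash
python3 -m inch '[[[0,0,0,0,0,0.1,0.505],[0,0,0,0.5,0,0,0.505],[0,0,0,0.6,0,0,0.505],[0,0,0,0.6,0,0,0.505],[0,0,0,0.5,0,0,0.505],[0,0,0,0.5,0,0,0.505],[0,0,0,0.5,0,0,0.505],[0,0,0,0.3,0,0,0.505]]]'
python3 - <<'E'
from h import *
o=arm.get_obs();R=Ro.from_quat(np.roll(o["tcp_rot"],-1)).as_matrix();print(R.T@o["ft_force"],R.T@o["ft_torque"])
p=[.5745,-.0265,.278];d=o["tcp_pos"][:2]-p[:2];c,s=np.cos(p[2]),np.sin(p[2]);print("plate xy",c*d[0]+s*d[1],-s*d[0]+c*d[1])
E
```

```text
time: 4.75
tcp_pos: [0.5793, -0.0402, 0.1032]
tcp_rot: [0.005, 0.603, 0.798, -0.001]
ft_force: [2.3, -7.5, 6.5]
grip_width: 0.507
[-7.8530471   0.16219683 -6.43567026] [ 0.14068933 -1.48522412 -0.05805358]
plate xy 0.0008828621080838833 -0.014468649270525758
```

```bash
python3 -m inch '[[[0,0,0,0,0,0.1,0.505],[0,0,0,0.4,0,0,0.505],[0,0,0,0.4,0,0,0.505]]]'
python3 - <<'E'
from h import *
o=arm.get_obs();R=Ro.from_quat(np.roll(o["tcp_rot"],-1)).as_matrix();print(R.T@o["ft_force"],R.T@o["ft_torque"])
p=[.5745,-.0265,.278];d=o["tcp_pos"][:2]-p[:2];c,s=np.cos(p[2]),np.sin(p[2]);print("plate xy",c*d[0]+s*d[1],-s*d[0]+c*d[1])
E
```

```text
time: 5.05
tcp_pos: [0.5773, -0.033, 0.1025]
tcp_rot: [0.005, 0.603, 0.798, -0.001]
ft_force: [1.8, -7.3, 7.6]
grip_width: 0.504
[-7.6132223  -0.28494024 -7.55948098] [ 0.14246032 -1.57811009 -0.06986632]
plate xy 0.0009092616271503381 -0.0070098669933456054
```

```bash
python3 -m inch '[[[0,0,0,0.4,0,0,0.505],[0,0,0,0.4,0,0,0.505],[0,0,0,0.4,0,0,0.505],[0,0,0,0.4,0,0,0.505],[0,0,0,0.3,0,0,0.505],[0,0,0,0,0,0,0.505]]]'
cat > s.py <<'E'
from h import *
o=arm.get_obs();R=Ro.from_quat(np.roll(o["tcp_rot"],-1)).as_matrix();print(R.T@o["ft_force"])
p=[.5745,-.0265,.278];d=o["tcp_pos"][:2]-p[:2];c,s=np.cos(p[2]),np.sin(p[2]);print("plate xy",c*d[0]+s*d[1],-s*d[0]+c*d[1])
E
python3 s.py
```

```text
time: 5.65
tcp_pos: [0.5722, -0.0158, 0.1025]
tcp_rot: [0.006, 0.603, 0.798, -0.002]
ft_force: [1.8, -9.9, 7.6]
grip_width: 0.502
[-10.12283649  -0.95677106  -7.53128493]
plate xy 0.0007590333127955083 0.01096087287714717
```

Force is starting to rise near the expected end position (y ≈ 11 mm), so I'll push on until it is clearly against the stop.

```bash
python3 -m inch '[[[0,0,0,0.3,0,0,0.505],[0,0,0,0.3,0,0,0.505],[0,0,0,0,0,0,0.505],[0,0,0,0,0,0,0.505]]]'; python3 s.py
```

```text
time: 6.05
tcp_pos: [0.5722, -0.0155, 0.1027]
tcp_rot: [0.01, 0.605, 0.797, -0.005]
ft_force: [5.7, -21.8, 5.5]
grip_width: 0.508
[-22.5974717   -0.37218096  -4.98054622]
plate xy 0.0007610660628055662 0.011170614093631915
```

The bolt is on its stop: 22 N with no further travel. I'll back the finger off the tab while still holding the catch, then lift.

```bash
python3 -m inch '[[[0,0,0,-0.6,0,0,0.505],[0,0,0,-0.5,0,0,0.505],[0,0,0,-0.6,0,0,0.505],[0,0,0,0,0,0,0.505],[0,0,0,0,0,-0.8,0.505],[0,0,0,0,0,-1.5,0.505],[0,0,0,0,0,-3,0.505],[0,0,0,0,0,-4,0.505]]]'; python3 -m inch '[[[0,0,0,-4,0,-3,0.505],[0,0,0,-4,0,-1,0.505],[0,0,0,-4,0,0,0.505],[0,0,0,-4,0,0,0.505],[0,0,0,0,0,0,0.505],[0,0,0,0,0,0,0.505]]]'
python3 - <<'E'
from h import *
c=arm.camera_info("wrist"); a=arm.read_camera("wrist")[:,:,::-1].copy();b=arm.read_camera("top")[165:275,350:500,::-1]
p=[.5745,-.0265,.278]
for y,col in ((.019,(0,0,255)),):
  q=proj(c,w(p,[[.017,y,.064],[.043,y,.064]])).astype(int); print(q.tolist())
q=proj(c,w(p,[[-.016,.038,.044],[-.044,.038,.044],[-.016,.038,.032],[-.044,.038,.032]]));print(q.round(1).tolist())
cv2.imwrite("pics/e.png",np.hstack([cv2.resize(a[:300,120:520],(400,300)),cv2.resize(b,(400,300),interpolation=cv2.INTER_CUBIC)]))
E
```

```text
time: 6.85
tcp_pos: [0.5708, -0.0214, 0.1908]
tcp_rot: [-0.002, 0.602, 0.798, -0.002]
ft_force: [0.1, -0.2, 0.3]
grip_width: 0.506
time: 7.45
tcp_pos: [0.6161, -0.1759, 0.2316]
tcp_rot: [-0.001, 0.603, 0.798, -0.0]
ft_force: [0.1, 0.5, 0.3]
grip_width: 0.503
[[339, -8], [376, -8]]
[[293.6, -26.1], [255.8, -26.0], [294.6, -18.6], [258.4, -18.5]]
```

View pics/e.png

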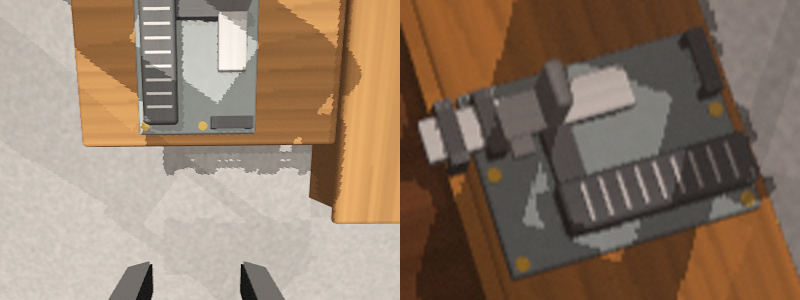

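The bolt's end is now through the keeper, and the catch looks up. I'll check the catch height, the tab travel and the parts by comparing with the first top picture.

Run:
```python
from h import *
A=cv2.imread("pics/top0.png"); B=arm.read_camera("top")[:,:,::-1].copy(); cv2.imwrite("pics/top9.png",B)
c=arm.camera_info("top"); p=[.5745,-.0265,.278]
q=proj(c,w(p,[[-.03,-.015,.044],[-.03,-.015,.032],[.03,-.02+.006,.064],[.03,.024,.064]])); print("catch shift if down",q[1]-q[0],"tab shift exp",q[3]-q[2])
g=lambda i:cv2.resize(cv2.cvtColor(i,cv2.COLOR_BGR2GRAY),None,fx=4,fy=4,interpolation=cv2.INTER_CUBIC)
a,b=g(A),g(B)
for n,(x0,y0,x1,y1) in dict(catch_left=(407,225,440,252),plateLL=(385,250,402,270),coil=(208,210,250,252),puller=(284,194,317,230),relay=(298,260,354,308),link=(220,286,288,310)).items():
    t=a[y0*4:y1*4,x0*4:x1*4]; s=b[y0*4-24:y1*4+24,x0*4-24:x1*4+24]
    m=cv2.matchTemplate(s,t,cv2.TM_CCOEFF_NORMED); _,v,_,l=cv2.minMaxLoc(m); print(n,(l[0]-24)/4,(l[1]-24)/4,round(v,3))
o=arm.get_obs();print(o["ft_force"],o["time"])
```

```text
catch shift if down [-1.88479415  2.09735546] tab shift exp [-25.95412653   7.02015422]
catch_left 0.0 0.0 0.979
plateLL 0.25 0.0 0.93
coil 0.0 0.0 0.998
puller 0.0 0.0 0.99
relay 0.0 0.0 0.994
link 0.0 0.0 0.999
[-0.01198408 -0.83387033  0.95880929] 7.6
```

```bash
python3 -c "
from plant import arm
print(arm.hand_in())"
```

```text
the job is handed in; nothing more can be done
None
```

The drawer is bolted and the job is handed in, at about 7.6 s of the 32 s allowed. Handing in gave no verdict, and I could not read the joints directly, so this rests on forces and pictures.

**What I did:** I held the catch down about 11 mm with one fingertip and pushed the thumb tab along with the other. At the stop, the push force rose to 22 N with no further travel. I then backed off the tab, let the catch up and moved clear.

**Last checks:**
- **Bolt:** the picture shows its end through the keeper. The tab moved about (-27, +5) px in the top view, against (-26, +7) expected for fully home.
- **Catch:** it sits exactly where it started in the top view (0 px shift). It would have shifted about 2 px each way if it were still down.
- **Parts in the drawer:** none of the four shows any shift.
- **Robot:** the tool is clear, with only about 1 N of residual force reading.

**What disagreed:** my two plate measurements differed by about 4 mm and 0.5°, so I used their mean, and the close-up then matched within 1 px. I also turned the wrist about 8° short at first and corrected it before touching anything.

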